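# Clear the easel and set the marbled panel out on it

### The job

The marbled wooden panel is to move from the draining rack to the wooden easel, but somebody has left an ink bottle leaning there. First take the bottle off the easel and stand it upright in the shallow white caddy with the other ink bottles; then lift the panel out of the rack and set it on the easel, right way up, printed face outward, about in the middle, with its lower edge on the ledge and its back flat against the back board. Do not knock over any of the other things.

Things in the scene. Friction and masses are not known exactly. Their poses are not given: they have to be found in the camera images.
- bottle: the ink bottle in the way: square, white plastic, 40 x 40 mm, 95 mm high (straight to 74 mm, then a round black cap 26 mm across), about 90 g, paper label. At the start it stands on the easel's ledge, leaning back 35 degrees against the back board, up to 25 mm left or right of the middle. Origin at the centre of its underside, z along its axis to the cap, x away from the back board.
- panel: marbled plywood panel 120 mm wide, 130 high, 12 thick, about 140 g, blue print with white flowers on one face. It starts in the draining rack (grey base, two steel uprights), leaning back 25 degrees, its top towards the robot; the top 65 mm are free on both faces. Origin: middle of its lower edge, mid thickness; x out of the printed face, y along its width, z up the panel (top edge z = 130).
- panel_face (a point): point on the panel's printed face, on its centre line, 90 mm above its lower edge; axes as panel.
- easel_board: sloping back of the fixed wooden easel, 150 mm wide: a board 70 mm high leaning back 35 degrees, its top towards the robot, and a ledge square to it, 47 mm deep, ending in a lip 10 mm high. Origin: middle of the corner of board face and ledge; x out of the board, y along its width, z up the slope. The panel is home at about x = 6, y = 0, z = 0 mm here, axes parallel.
- caddy: shallow white plastic caddy, open box 180 x 180 mm, 30 mm high, 5 mm walls and floor, fixed to the table. Origin at the centre of its underside, z up. Two ink bottles stand in its half towards its own +x, near x = 45, y = +-50 mm; the half towards -x is free.
- bottle_a: upright ink bottle like bottle (40 x 40 mm, 95 mm high) that already stands in the caddy; origin at the centre of its underside, z up. Bystander: leave it standing.
- bottle_b: upright ink bottle like bottle (40 x 40 mm, 95 mm high) that already stands in the caddy; origin at the centre of its underside, z up. Bystander: leave it standing.
- jar: bystander: glass jar with black lid, 60 mm across, 75 mm high; origin at the centre of its underside, z up. Leave it standing.
- cup: bystander: white plastic cup, mouth up, 68 mm across, 75 mm high; origin at the centre of its underside, z up. Leave it standing.
- bowl: bystander: steel bowl, mouth up, 110 mm across, 40 mm high; origin at the centre of its underside, z up. Leave it standing.
There are look-alikes about, which are no part of the job. What is shaped like the panel but green is not meant. What is shaped like the bottle but orange is not meant.

How it is judged:
On the way:
1. the ink bottle stands upright in the caddy, released, with the panel still in the rack (x of bottle in the frame of caddy between -0.07 and 0.07 m and y of bottle in the frame of caddy between -0.07 and 0.07 m and z of bottle in the frame of caddy between -0.005 and 0.014 m and angle between bottle's own z axis and vertical below 0.15 rad and linear speed of bottle below 0.03 m/s and contact force between the fingers and bottle below 0.1 N and distance of panel from where it was at the start of the episode below 0.04 m), for 0.2 s.
At the end, for the whole second after the job is handed in: ink bottle upright (8 deg) on the caddy floor; panel at rest on the easel: lower edge within 8 mm of the ledge and of the back board, within 30 mm of the middle, parallel to the board within 8 deg, right way up, printed face outward; both released and at rest (x of bottle in the frame of caddy between -0.07 and 0.07 m and y of bottle in the frame of caddy between -0.07 and 0.07 m and z of bottle in the frame of caddy between -0.005 and 0.014 m and angle between bottle's own z axis and vertical below 0.15 rad and linear speed of bottle below 0.03 m/s and contact force between the fingers and bottle below 0.1 N and x of panel in the frame of easel_board between -0.001 and 0.015 m and y of panel in the frame of easel_board between -0.03 and 0.03 m and z of panel in the frame of easel_board between -0.006 and 0.008 m and angle between the z axis of panel and the z axis of easel_board, either way round below 0.14 rad and angle between the x axis of panel and the x axis of easel_board, either way round below 0.14 rad and x of panel_face in the frame of easel_board above 0.005 m and z of panel_face in the frame of easel_board above 0.05 m and linear speed of panel below 0.02 m/s and angular speed of panel below 0.1 rad/s); the robot touches nothing.
It fails at once if the bottle_a is knocked over (angle between bottle_a's own z axis and vertical above 0.6 rad).
It fails at once if the bottle_b is knocked over (angle between bottle_b's own z axis and vertical above 0.6 rad).
It fails at once if the jar is knocked over (angle between jar's own z axis and vertical above 0.6 rad).
It fails at once if the cup is knocked over (angle between cup's own z axis and vertical above 0.6 rad).
It fails at once if the bowl is knocked over (angle between bowl's own z axis and vertical above 0.6 rad).
It also fails if it takes over 62 s, if anything falls off the work surface, if the arm or the gripper's body presses on something with over 40 N, if the wrist force passes 120 N, or if a joint passes its speed limit or range.

### The arm

A 6-joint arm with a two-finger parallel gripper is mounted at the origin on the work surface. World frame = base frame: x ahead of the robot, y to its left, z up, the work surface at z = 0. Lengths are in m, angles in rad, forces in N, time in s.
With the tool pointing down it reaches from about 0.25 to 0.775 m from the base axis. Payload 4 kg.
Tool frame: the origin (TCP) lies between the finger pads; the fingertips stand 11 mm ahead of it and the grasp point (between the pads) lies 8 mm behind it (robot.tip_extent is the z of the fingertips in the tool frame, in m); z points along the fingers, y is the line along which they close (so a half turn about z gives the same grasp; the last joint's range is limited). The gripper opens to 94 mm and grips with 3 to 60 N. Pads are 16 mm wide; open, the fingers measure 119 mm over their backs; the gripper's body (75 mm by 177 mm) begins 78 mm behind the grasp point.
Start: joints at [1.09, 0.087, 1.371, -0, 1.684, -0.103], TCP at [0.203, 0.511, 0.217] pointing down, gripper open.
Joint ranges: [-3.1, 3.1], [-0.76, 2.03], [0.27, 2.55], [-1.08, 4.22], [0.17, 2.65], [-2.57, 2.57]. Speed limits (rad/s): [2.79, 2.79, 3.14, 3.14, 3.14, 3.14].

### API

Orientations are given as [roll, pitch, yaw] about the fixed x, y, z axes, in that order (R = Rz(yaw) Ry(pitch) Rx(roll)).
In Python, from bench import robot, imaging gives the robot as it stands.
- The arm moves only by the shell command python3 -m pendant 'ROWS'. ROWS is JSON, a list of rows, each a list of 7 numbers: the shift along the world's x, y, z in cm, then the turn, a rotation vector about the world's x, y, z in degrees, then the opening, from 0 (shut) to 1 (fully open). In form: [[dx, dy, dz, ax, ay, az, jaw], ...]. A call has 1 to 8 rows; each row shifts and turns the commanded pose from where the row before left it; what a row does not reach is not made up. A row lasts 1/10 s, in which the tool goes at most 50 mm and 8.59 degrees, less where a joint would pass 70% of its speed; a pose out of reach is approached as far as the arm can. A call is refused whole if a number of a shift passes 5 or a number of a turn 8.59, either way. A call with a gripper value outside its range is refused whole. The fingers move at their own pace and stop on an object; the grip force is fixed at half the most. Time passes only in rows, so rows that do not move let the fingers close. It gives the time, the measured TCP pose, the force, the opening and the grip force at its end, in the units of the state.
- robot.get_obs(): the state, without advancing time (a new reading comes with each control period).
- imaging.snapshot(name): name is "scene" or "top" or "wrist"; returns the picture (400x640x3 uint8, red, green, blue); there is no depth.
- imaging.camera_params(name): a dict with "camera_matrix" (3x3 intrinsics, pixels), "R" (3x3) and "t" (3): a world point X has camera coordinates R X + t. Camera axes: x right, y down, z forward; pixel columns grow to the right and rows downward; lengths in m; the calibration is good to about 2 mm. A picture is of the moment at which its call begins: read the wrist's pose just before it. camera_params takes no time and is no camera call; for the wrist camera it gives the pose at the moment of the call.
- robot.close_job(): hands the job in; it is judged then, once.
The state is a dict: "time": time; "joint_positions": joint angles; "qvel": joint speeds; "joint_torque": joint torques, N m; "tool_pos": TCP position; "ee_rot": TCP orientation; "wrist_force": force on the tool from outside, world axes, zero at the start; "wrist_torque": the same for the moment, N m; "width": finger opening in m; "finger_force": force on a finger pad.
Only numpy, scipy, OpenCV 4.12 (cv2) and the standard library are available. Lean on these libraries where they do the work, as an engineer would, in place of code of your own. Each camera call takes 0.05 s, during which the arm holds its last target. There are 200 camera calls.

## Working session

There is one attempt and no reset: what is moved stays moved. The work goes in short steps, Python scripts to look and compute and a shell command to move; the robot and the scene stay as the last step left them, time stands still between calls to the robot, and variables do not carry over. Pictures are saved under pics/ and viewed, at most 10 in all, crops included, and the job is handed in when it is done.

```bash
mkdir -p pics; python3 - <<'E'
from bench import robot, imaging
import cv2,numpy as np
o=robot.get_obs();print(o['time'],o['tool_pos'],o['ee_rot'],o['width'])
for n in("scene","top"):
    im=imaging.snapshot(n);cv2.imwrite(f"pics/{n}0.png",im[:,:,::-1]);p=imaging.camera_params(n);print(n,p)
E
```

```text
0.0 [0.20263986 0.51074165 0.21531011] [-3.13940951e+00 -2.53804117e-04  2.76377249e+00] 0.0938129213854064
scene {'camera_matrix': array([[418.13910021,   0.        , 317.9650424 ],
       [  0.        , 418.13910021, 202.61183409],
       [  0.        ,   0.        ,   1.        ]]), 'R': array([[-0.6390822 ,  0.76913595, -0.00195707],
       [ 0.6294751 ,  0.52157119, -0.57595537],
       [-0.44196723, -0.36931476, -0.8174788 ]]), 't': array([ 0.30138233, -0.23548382,  1.42084351])}
top {'camera_matrix': array([[395.53594531,   0.        , 316.65663136],
       [  0.        , 395.53594531, 201.11701685],
       [  0.        ,   0.        ,   1.        ]]), 'R': array([[-0.00127923, -0.99999115,  0.00400885],
       [-0.99875838,  0.00107799, -0.04980496],
       [ 0.04980019, -0.00406758, -0.99875092]]), 't': array([0.02071122, 0.47640201, 1.28670612])}
```

View pics/scene0.png

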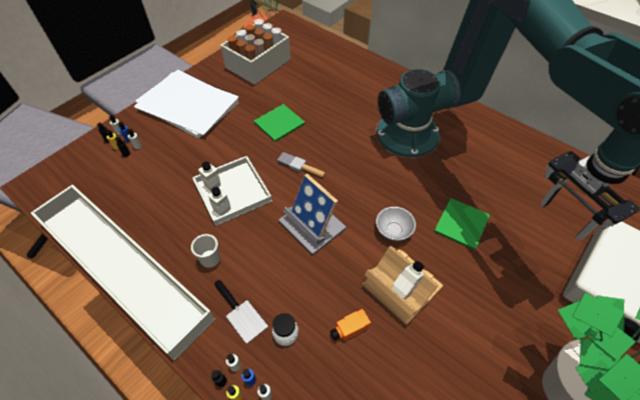

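View pics/top0.png

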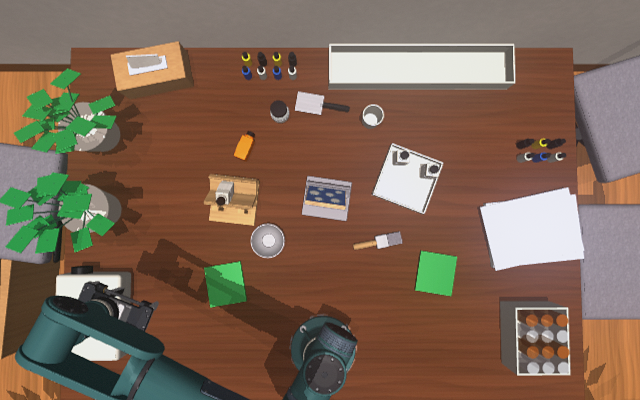

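The pictures show:
- **Bottle candidates:** the white one leaning on the easel is at top (225,192) / scene (408,280). The orange one lying at top (244,146) / scene (350,325) is the decoy. The two upright ones in the caddy are bystanders.
- **Panel candidates:** the blue one in the rack is at top (327,195) / scene (313,203). The green ones at top (225,284) and (436,273) are decoys.

The white leaning bottle and the blue racked panel fit the description. I'll confirm them in an enlarged crop.

```bash
python3 - <<'E'
import cv2,numpy as np
a=cv2.imread("pics/top0.png")[140:260,195:455];a=cv2.resize(a,None,fx=3,fy=3,interpolation=2)
cv2.imwrite("pics/topc.png",a)
b=cv2.imread("pics/scene0.png")[145:330,185:450];b=cv2.resize(b,None,fx=3,fy=3,interpolation=2)
cv2.imwrite("pics/scenec.png",b)
E
```

```text
(no output)
```

View pics/topc.png

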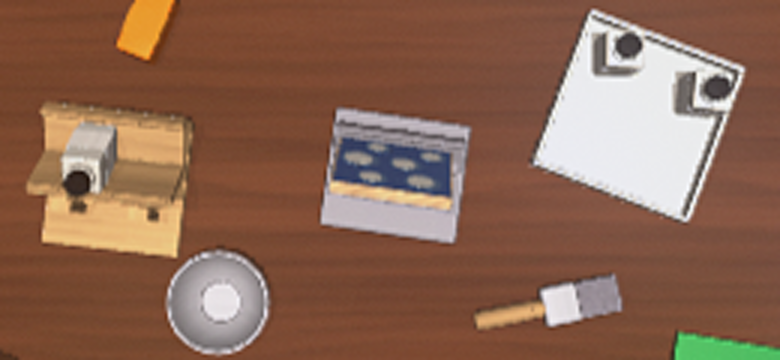

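View pics/scenec.png

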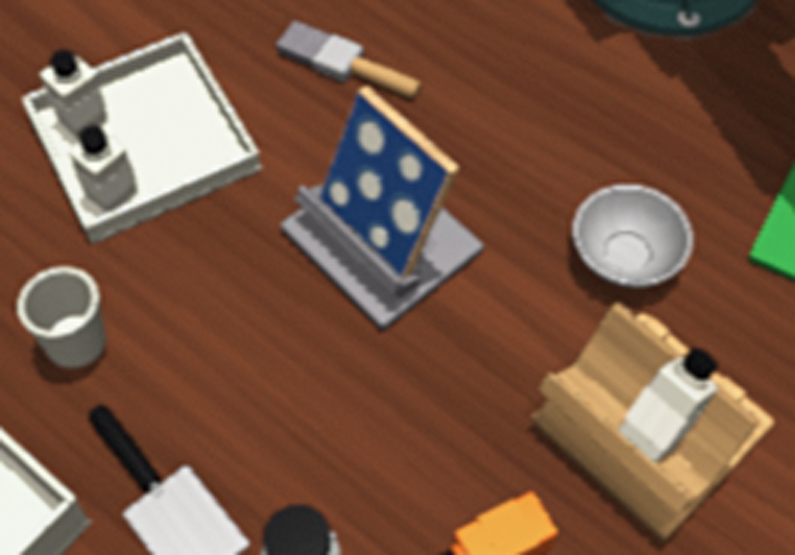

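The crops confirm it: the white bottle with the black cap is at top (221,201) / scene (418,266), and the blue flowered panel has its print facing +x. I'll take coarse measurements first, then look from the wrist.

```bash
cat > h.py <<'E'
from bench import robot, imaging
import cv2,numpy as np
from scipy.spatial.transform import Rotation as Ro
def ray(p,uv):
    d=np.linalg.solve(p['camera_matrix'],[uv[0],uv[1],1]);R=p['R'];return -R.T@p['t'],R.T@d
def onz(p,uv,z):
    c,d=ray(p,uv);return c+d*(z-c[2])/d[2]
def tri(ps,uvs):
    A=np.zeros((3,3));b=np.zeros(3);L=[]
    for p,u in zip(ps,uvs):
        c,d=ray(p,u);d=d/np.linalg.norm(d);M=np.eye(3)-np.outer(d,d);A+=M;b+=M@c;L.append((M,c))
    X=np.linalg.solve(A,b);return X,[np.linalg.norm(M@(X-c))*1000 for M,c in L]
def goto(pos,Rt):
    o=robot.get_obs();R0=Ro.from_euler('xyz',o['ee_rot'])
    rv=(Rt*R0.inv()).as_rotvec(degrees=True);d=(np.array(pos)-o['tool_pos'])*100
    print('shift cm',d.round(2),'turn',rv.round(2),'rows>=',max(np.linalg.norm(d)/5,np.linalg.norm(rv)/8.59).round(2))
def toolR(zdir,ydir):
    z=np.array(zdir)/np.linalg.norm(zdir);y=np.array(ydir)-z*np.dot(z,ydir);y/=np.linalg.norm(y)
    return Ro.from_matrix(np.c_[np.cross(y,z),y,z])
E
python3 - <<'E'
from h import *
S=imaging.camera_params('scene');T=imaging.camera_params('top')
f=lambda c:(195+(c[0]-1)/3,140+(c[1]-1)/3)
g=lambda c:(185+(c[0]-1)/3,145+(c[1]-1)/3)
for n,a,b in [('cap',(78,182),(700,362)),('panel top L(-y?)',(450,207),(365,90)),('panel top +y',(332,190),(456,170)),
  ('capA',(628,46),(94,140)),('capB',(716,88),(64,64))]:
    print(n,*tri([T,S],[f(a),g(b)]))
for n,a,z in [('caddy c1',(592,10),.03),('c2',(743,68),.03),('c3',(690,220),.03),('c4',(533,162),.03),('bowl',(218,302),.04),('easel lip+y',(42,104),.04),('lip-y',(190,118),.04)]: print(n,onz(T,f(a),z))
w=imaging.camera_params('wrist');o=robot.get_obs();R=Ro.from_euler('xyz',o['ee_rot'])
c=-w['R'].T@w['t'];print('cam in tool',R.inv().apply(c-o['tool_pos']),'axis in tool',R.inv().apply(w['R'][2]),R.inv().apply(w['R'][0]),w['camera_matrix'][0])
E
```

```text
cap [0.47262229 0.30834459 0.12840447] [np.float64(1.3095542218383236), np.float64(1.3095542218384204)]
panel top L(-y?) [ 0.44700631 -0.06083096  0.15453002] [np.float64(0.24207763272280944), np.float64(0.24207763272284916)]
panel top +y [0.46337653 0.05462182 0.15284011] [np.float64(0.9404663337166425), np.float64(0.940466333716729)]
capA [ 0.61528149 -0.25052909  0.09140863] [np.float64(0.191924801753185), np.float64(0.19192480175322538)]
capB [ 0.57158524 -0.34082769  0.09242772] [np.float64(0.054589572359415674), np.float64(0.054589572359247926)]
caddy c1 [ 0.66514854 -0.22589598  0.03      ]
c2 [ 0.60155594 -0.38927815  0.03      ]
c3 [ 0.43664559 -0.32921591  0.03      ]
c4 [ 0.49950823 -0.16030486  0.03      ]
bowl [0.34976824 0.17797791 0.04      ]
easel lip+y [0.56172065 0.36777697 0.04      ]
lip-y [0.54650226 0.20897397 0.04      ]
cam in tool [ 0.08184984 -0.00030593 -0.16795506] axis in tool [-2.81922308e-01 -2.63034943e-04  9.59437201e-01] [8.21534479e-05 9.99999952e-01 2.98295521e-04] [338.82955861   0.         321.61746831]
```

```bash
python3 - <<'E'
from h import *
t=np.radians(35);s=np.radians(-5.5)
bz=np.array([-np.sin(t)*np.cos(s),-np.sin(t)*np.sin(s),np.cos(t)]);y=np.array([-np.sin(s),np.cos(s),0])
cap=np.array([.4726,.3083,.1284]);base=cap-.088*bz;print(base)
R=toolR(-bz,y);goto(base+.144*bz,R);goto([.44,.31,.25],R)
E
```

```text
[0.52284235 0.30346221 0.05631462]
shift cm [ 23.8  -19.94  -4.12] turn [ -8.14 -34.17  15.67] rows>= 6.26
shift cm [ 23.73 -20.08   3.46] turn [ -8.14 -34.17  15.67] rows>= 6.26
```

```bash
python3 -m pendant '[[3,-2.5,0.45,-1.02,-4.27,1.96,1],[3,-2.5,0.45,-1.02,-4.27,1.96,1],[3,-2.5,0.45,-1.02,-4.27,1.96,1],[3,-2.5,0.45,-1.02,-4.27,1.96,1],[3,-2.5,0.45,-1.02,-4.27,1.96,1],[3,-2.5,0.45,-1.02,-4.27,1.96,1],[3,-2.5,0.45,-1.02,-4.27,1.96,1],[2.7,-2.5,0.35,-1.02,-4.27,1.96,1]]'; python3 -m pendant '[[0,0,0,0,0,0,1],[0,0,0,0,0,0,1]]'
python3 - <<'E'
from h import *
o=robot.get_obs();print(o['joint_positions'])
w=imaging.camera_params('wrist');im=imaging.snapshot('wrist');cv2.imwrite('pics/w1.png',im[:,:,::-1]);np.savez('w1.npz',**w)
E
```

```text
time: 0.9
tool_pos: [0.4408, 0.3102, 0.2515]
ee_rot: [3.141, 0.614, 3.048]
wrist_force: [-0.2, -0.2, 0.4]
width: 0.094
finger_force: 0.0
time: 1.1
tool_pos: [0.4395, 0.3108, 0.2508]
ee_rot: [3.14, 0.609, 3.044]
wrist_force: [1.0, 0.9, 0.2]
width: 0.0941
finger_force: 0.0
[ 0.79071023 -0.22283013  1.71505491 -0.48224428  1.2693403  -0.62770141]
```

View pics/w1.png

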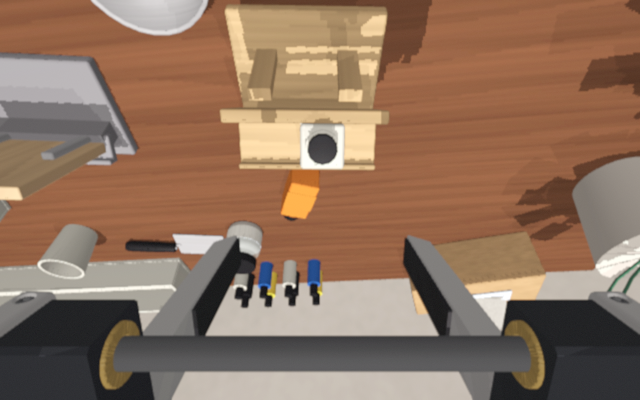

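The wrist view looks straight down the leaning bottle. The cap is at (322,149), the board's top edge runs from (221,116) to (388,117), and the lip runs from (239,166) to (375,167).

```bash
python3 - <<'E'
from h import *
w=dict(np.load('w1.npz'));S=imaging.camera_params('scene');T=imaging.camera_params('top')
print(onz(w,(322,149),.134), tri([w,T,S],[(322,149),(195+77/3,140+181/3),(185+233,145+120.3)]))
t=np.radians(35);s=np.radians(-5.5)
bz=np.array([-np.sin(t)*np.cos(s),-np.sin(t)*np.sin(s),np.cos(t)]);y=np.array([-np.sin(s),np.cos(s),0])
for a in [(221,112),(388,112)]: print('boardtop',onz(w,a,.10))
for a in [(239,166),(375,167)]: print('lip',onz(w,a,.08))
R=toolR(-bz,y)
base=onz(w,(322,149),.134)-.095*bz;print(base)
goto(base+.110*bz,R);goto(base+.044*bz,R)
E
```

```text
[0.46638589 0.30815989 0.134     ] (array([0.47235101, 0.30810407, 0.12783238]), [np.float64(0.5407636003356453), np.float64(1.2223743484330711), np.float64(1.476810809500727)])
boardtop [0.44667832 0.22309845 0.1       ]
boardtop [0.46055754 0.36567511 0.1       ]
lip [0.53178182 0.21093986 0.08      ]
lip [0.54778752 0.35885613 0.08      ]
[0.52062479 0.30293728 0.05618056]
shift cm [  1.83  -0.25 -10.5 ] turn [-0.11 -0.06 -0.04] rows>= 2.13
shift cm [  5.6   -0.62 -15.9 ] turn [-0.11 -0.06 -0.04] rows>= 3.37
```

```bash
python3 -m pendant '[[0.6,-0.1,-3.5,0,0,0,1],[0.6,-0.1,-3.5,0,0,0,1],[0.65,-0.05,-3.5,0,0,0,1],[0.95,-0.1,-1.35,0,0,0,1],[0.95,-0.1,-1.35,0,0,0,1],[0.95,-0.1,-1.35,0,0,0,1],[0.9,-0.1,-1.35,0,0,0,1],[0,0,0,0,0,0,1]]'; python3 -m pendant '[[0,0,0,0,0,0,0.2],[0,0,0,0,0,0,0.2],[0,0,0,0,0,0,0.2],[0,0,0,0,0,0,0.2],[0,0,0,0,0,0,0.2],[0,0,0,0,0,0,0.2]]'
```

```text
time: 1.95
tool_pos: [0.4951, 0.3048, 0.0899]
ee_rot: [-3.14, 0.607, 3.048]
wrist_force: [0.8, 0.8, -0.7]
width: 0.0939
finger_force: 0.0
time: 2.55
tool_pos: [0.4959, 0.3048, 0.0928]
ee_rot: [3.14, 0.611, 3.046]
wrist_force: [-0.0, -0.7, 0.1]
width: 0.0496
finger_force: 0.0
```

```bash
python3 -m pendant '[[0,0,0,0,0,0,0.2],[0,0,0,0,0,0,0.2],[0,0,0,0,0,0,0.2],[0,0,0,0,0,0,0.2],[0,0,0,0,0,0,0.2]]'
```

```text
time: 3.05
tool_pos: [0.496, 0.3047, 0.0926]
ee_rot: [3.14, 0.611, 3.046]
wrist_force: [-0.8, 0.1, 0.4]
width: 0.0398
finger_force: 29.9
```

```bash
python3 -m pendant '[[-1.1,0.1,1.6,0,0,0,0.2],[-1.1,0.1,1.6,0,0,0,0.2],[-1.1,0.1,1.6,0,0,0,0.2],[-1.1,0.1,2.6,0,0,0,0.2],[-1,0.1,4,0,0,0,0.2],[0,0,5,0,0,0,0.2],[0,0,4,0,0,0,0.2],[0,0,0,0,0,0,0.2]]'
python3 - <<'E'
from h import *
s=np.radians(-21.5);R=toolR([0,0,-1],[-np.sin(s),np.cos(s),0])
goto([.518,-.263,.28],R);print(robot.get_obs()['finger_force'])
E
```

```text
time: 3.85
tool_pos: [0.4438, 0.3114, 0.3056]
ee_rot: [3.127, 0.621, 3.039]
wrist_force: [-0.4, 0.5, -0.5]
width: 0.0396
finger_force: 29.9
shift cm [  7.42 -57.44  -2.56] turn [  7.67  34.87 -15.36] rows>= 11.59
29.94418054819107
```

```bash
python3 -m pendant '[[0.46,-3.6,0,0.48,2.18,-0.96,0.2],[0.46,-3.6,0,0.48,2.18,-0.96,0.2],[0.46,-3.6,0,0.48,2.18,-0.96,0.2],[0.46,-3.6,0,0.48,2.18,-0.96,0.2],[0.46,-3.6,0,0.48,2.18,-0.96,0.2],[0.46,-3.6,0,0.48,2.18,-0.96,0.2],[0.46,-3.6,0,0.48,2.18,-0.96,0.2],[0.46,-3.6,0,0.48,2.18,-0.96,0.2]]'
python3 -m pendant '[[0.46,-3.6,0,0.48,2.18,-0.96,0.2],[0.46,-3.6,0,0.48,2.18,-0.96,0.2],[0.46,-3.6,0,0.48,2.18,-0.96,0.2],[0.46,-3.6,0,0.48,2.18,-0.96,0.2],[0.46,-3.6,0,0.48,2.18,-0.96,0.2],[0.46,-3.6,0,0.48,2.18,-0.96,0.2],[0.46,-3.6,0,0.48,2.18,-0.96,0.2],[0,0,0,0,0,0,0.2]]'
cat > c.py <<'E'
from h import *
s=np.radians(-21.5);R=toolR([0,0,-1],[-np.sin(s),np.cos(s),0])
goto([.518,-.263,.15],R);print(robot.get_obs()['finger_force'])
E
python3 c.py
```

```text
time: 4.65
tool_pos: [0.4781, 0.0202, 0.2951]
ee_rot: [3.123, 0.296, 2.902]
wrist_force: [0.4, 0.6, -1.2]
width: 0.0395
finger_force: 29.9
time: 5.45
tool_pos: [0.511, -0.2344, 0.2922]
ee_rot: [-3.138, 0.022, 2.783]
wrist_force: [-0.2, 1.1, -1.3]
width: 0.0395
finger_force: 29.9
shift cm [  0.7   -2.86 -14.22] turn [ 0.64  1.08 -0.96] rows>= 2.9
29.94421899318695
```

```bash
python3 -m pendant '[[0.35,-1.43,-2,0.32,0.54,-0.48,0.2],[0.35,-1.43,-3,0.32,0.54,-0.48,0.2],[0,0,-4,0,0,0,0.2],[0,0,-4,0,0,0,0.2],[0,0,-1.2,0,0,0,0.2],[0,0,0,0,0,0,0.2],[0,0,0,0,0,0,0.2]]'
python3 c.py; python3 - <<'E'
from h import *
im=imaging.snapshot('scene');im2=imaging.snapshot('wrist')
a=cv2.resize(im[130:260,160:320],None,fx=2.5,fy=2.5)[:,:,::-1];b=cv2.resize(im2[:,:],(400,325))[:,:,::-1]
cv2.imwrite('pics/c1.png',np.hstack([a,b[:325]]))
E
```

```text
time: 6.15
tool_pos: [0.5186, -0.2589, 0.1561]
ee_rot: [3.141, 0.009, 2.772]
wrist_force: [-0.3, 0.7, 0.0]
width: 0.0398
finger_force: 29.9
shift cm [-0.06 -0.41 -0.61] turn [ 0.18  0.49 -0.35] rows>= 0.15
29.94446039199829
```

View pics/c1.png

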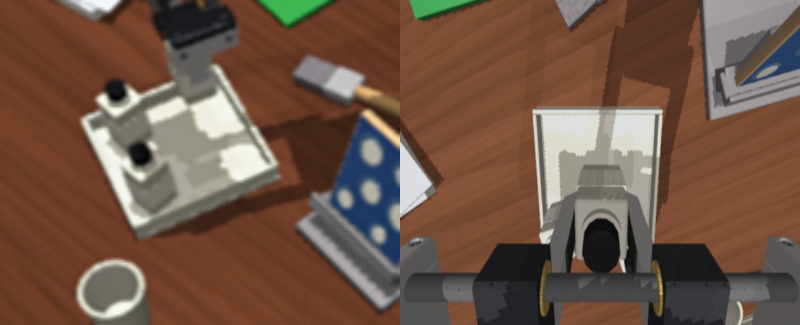

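The bottle hangs upright over the free half of the caddy, between the side walls, and the two bystanders are clear. I'll lower it.

```bash
python3 -m pendant '[[0,-0.4,-3,0.18,0.5,-0.35,0.2],[0,0,-3,0,0,0,0.2],[0,0,-2,0,0,0,0.2],[0,0,-1.2,0,0,0,0.2],[0,0,-0.6,0,0,0,0.2],[0,0,0,0,0,0,0.2],[0,0,0,0,0,0,0.2]]'; python3 -m pendant '[[0,0,-0.3,0,0,0,0.2],[0,0,0,0,0,0,0.2]]'; python3 -m pendant '[[0,0,-0.3,0,0,0,0.2],[0,0,0,0,0,0,0.2]]'
```

```text
time: 6.95
tool_pos: [0.5189, -0.2635, 0.0582]
ee_rot: [-3.141, 0.0, 2.766]
wrist_force: [0.1, -0.0, -1.2]
width: 0.0399
finger_force: 29.9
time: 7.15
tool_pos: [0.5182, -0.2631, 0.0541]
ee_rot: [3.141, -0.002, 2.766]
wrist_force: [-0.4, -0.1, -1.1]
width: 0.0395
finger_force: 29.9
time: 7.35
tool_pos: [0.5187, -0.2632, 0.0522]
ee_rot: [3.141, -0.0, 2.766]
wrist_force: [-0.7, 0.6, 4.1]
width: 0.0398
finger_force: 30.0
```

```bash
python3 -m pendant '[[0,0,0,0,0,0,1],[0,0,0,0,0,0,1],[0,0,0,0,0,0,1],[0,0,0,0,0,0,1],[0,0,0,0,0,0,1],[0,0,0,0,0,0,1]]'; python3 -m pendant '[[0,0,2,0,0,0,1],[0,0,3,0,0,0,1],[0,0,4,0,0,0,1],[0,0,5,0,0,0,1],[0,0,5,0,0,0,1],[0,0,5,0,0,0,1],[0,0,2,0,0,0,1],[0,0,0,0,0,0,1]]'
python3 - <<'E'
from h import *
T=imaging.camera_params('top');t=np.radians(25)
# panel: top edge ends from triangulation, refine with wrist view
P=np.array([.463,.0546,.153]);Q=np.array([.447,-.0608,.1545]);d=P-Q;print(np.linalg.norm(d),np.degrees(np.arctan2(-d[0],d[1])))
s=np.radians(-7.8);px=np.array([np.cos(t)*np.cos(s),np.cos(t)*np.sin(s),np.sin(t)]);pz=np.array([-np.sin(t)*np.cos(s),-np.sin(t)*np.sin(s),np.cos(t)])
m=(P+Q)/2;print(m)
for sg in(1,-1):
    R=toolR(-pz,sg*px);goto(m+.09*pz,R)
print(robot.get_obs()['joint_positions'])
E
```

```text
time: 7.95
tool_pos: [0.5178, -0.2628, 0.0504]
ee_rot: [3.141, -0.003, 2.766]
wrist_force: [0.1, -0.2, -0.1]
width: 0.0845
finger_force: 0.0
time: 8.75
tool_pos: [0.5191, -0.2636, 0.3157]
ee_rot: [-3.14, 0.007, 2.766]
wrist_force: [-0.0, 0.5, 0.5]
width: 0.0939
finger_force: 0.0
0.11651356144243467 -7.89363167649712
[ 0.455   -0.0031   0.15375]
shift cm [-10.18  26.57  -8.03] turn [ 13.99 -23.1  -74.89] rows>= 9.27
shift cm [-10.18  26.57  -8.03] turn [-24.92 -14.08 101.81] rows>= 12.31
[-5.67240018e-01  1.58124779e-01  1.09731299e+00 -6.42416800e-05
  1.87930729e+00 -1.76225838e+00]
```

```bash
python3 -m pendant '[[-0.85,2.2,0,1.17,-1.93,-6.24,1],[-0.85,2.2,0,1.17,-1.93,-6.24,1],[-0.85,2.2,0,1.17,-1.93,-6.24,1],[-0.85,2.2,0,1.17,-1.93,-6.24,1],[-0.85,2.2,0,1.17,-1.93,-6.24,1],[-0.85,2.2,0,1.17,-1.93,-6.24,1],[-0.85,2.2,-1,1.17,-1.93,-6.24,1],[-0.85,2.2,-1,1.17,-1.93,-6.24,1]]'; python3 -m pendant '[[-0.85,2.2,-1,1.17,-1.93,-6.24,1],[-0.85,2.2,-1,1.17,-1.93,-6.24,1],[-0.85,2.2,-2,1.17,-1.93,-6.24,1],[-0.85,2.2,-2,1.17,-1.93,-6.24,1],[0,0,0,0,0,0,1],[0,0,0,0,0,0,1],[0,0,0,0,0,0,1]]'
python3 - <<'E'
from h import *
w=imaging.camera_params('wrist');im=imaging.snapshot('wrist');np.savez('w2.npz',**w)
print(robot.get_obs()['joint_positions'])
s=imaging.snapshot('scene');s=cv2.resize(s[140:250,170:330],(400,275))[:,:,::-1];b=cv2.resize(im,None,fx=1.2,fy=1.2)[:,:,::-1]
cv2.imwrite('pics/w2.png',b);cv2.imwrite('pics/s2.png',s)
E
```

```text
time: 9.55
tool_pos: [0.4489, -0.086, 0.2875]
ee_rot: [2.843, 0.057, 1.874]
wrist_force: [-0.2, 0.1, 0.1]
width: 0.0938
finger_force: 0.0
time: 10.25
tool_pos: [0.4168, 0.0002, 0.2313]
ee_rot: [2.701, -0.008, 1.439]
wrist_force: [0.3, -0.9, 1.0]
width: 0.0943
finger_force: 0.0
[-0.14728491 -0.56985619  1.92566943  0.01368992  1.34497214 -0.01251536]
```

View pics/w2.png

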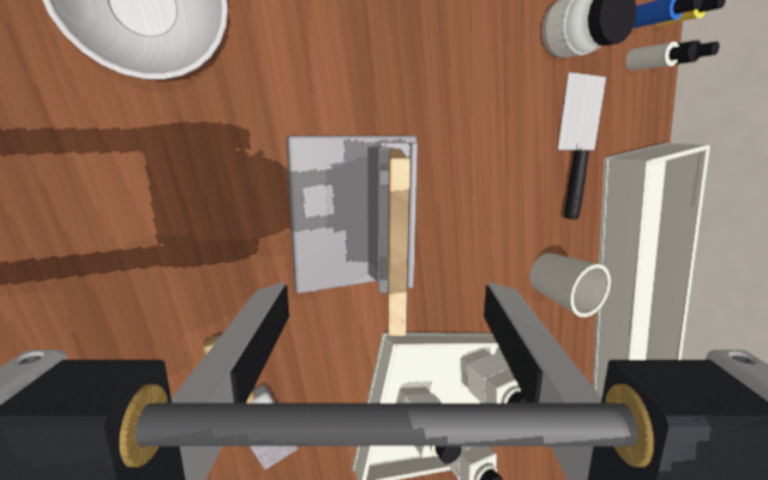

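The wrist view looks down onto the panel's top edge, which runs from (333,129) to (332,279) in unscaled pixels. It sits about 11 px toward +x of the gripper's centre line.

```bash
cat > p.py <<'E'
from h import *
w=dict(np.load('w2.npz'));t=np.radians(25)
A=onz(w,(400/1.2,156/1.2),.154);B=onz(w,(398/1.2,334/1.2),.154);d=A-B
s=np.arctan2(-d[0],d[1]);print(A,B,np.linalg.norm(d),np.degrees(s))
px=np.array([np.cos(t)*np.cos(s),np.cos(t)*np.sin(s),np.sin(t)]);pz=np.array([-np.sin(t)*np.cos(s),-np.sin(t)*np.sin(s),np.cos(t)])
m=(A+B)/2;R=toolR(-pz,px);print(m)
E
python3 - <<'E'
from p import *
goto(m+.03*pz,R);goto(m-.030*pz,R)
E
```

```text
[0.47116531 0.0554846  0.154     ] [ 0.45423879 -0.06666812  0.154     ] 0.12331988271203914 -7.889152276045503
[ 0.46270205 -0.00559176  0.154     ]
shift cm [ 3.32 -0.37 -5.07] turn [-0.43  0.33 -0.23] rows>= 1.21
shift cm [  5.83  -0.72 -10.51] turn [-0.43  0.33 -0.23] rows>= 2.41
```

```bash
python3 - <<'E'
from p import *
S=imaging.camera_params('scene');T=imaging.camera_params('top')
f=lambda c:(195+(c[0]-1)/3,140+(c[1]-1)/3)
g=lambda c:(185+(c[0]-1)/3,145+(c[1]-1)/3)
# blue mask front-top edge, top view
im=cv2.imread('pics/top0.png')
b=(im[:,:,0].astype(int)>im[:,:,2]+25)&(im[:,:,0].astype(int)>im[:,:,1]+10);b[:,:300]=0;b[:,355:]=0;b[:165]=0;b[225:]=0
r,c=np.nonzero(b);print(c.min(),c.max(),r.min(),r.max())
for x in(310,320,330,340): print(x,np.nonzero(b[:,x])[0].max(), im[198:213,x,::-1].tolist())
print(tri([T,S],[f((450,202)),g((365,90))]),tri([T,w],[f((450,202)),(398/1.2,334/1.2)]),tri([T,w],[f((332,188)),(400/1.2,156/1.2)]))
E
```

```text
[0.47116531 0.0554846  0.154     ] [ 0.45423879 -0.06666812  0.154     ] 0.12331988271203914 -7.889152276045503
[ 0.46270205 -0.00559176  0.154     ]
307 344 186 204
310 199 [[55, 66, 99], [50, 61, 98], [99, 88, 98], [196, 158, 118], [238, 198, 141], [235, 194, 139], [220, 178, 143], [173, 163, 169], [195, 185, 192], [193, 183, 188], [194, 185, 191], [196, 186, 191], [193, 183, 189], [193, 184, 189], [195, 186, 191]]
320 201 [[150, 144, 137], [149, 142, 136], [98, 103, 118], [48, 61, 94], [166, 141, 117], [242, 210, 152], [236, 198, 140], [230, 194, 141], [206, 176, 157], [180, 172, 182], [193, 183, 190], [194, 182, 190], [194, 184, 191], [193, 184, 190], [195, 185, 192]]
330 202 [[55, 64, 99], [72, 83, 108], [78, 89, 110], [58, 70, 101], [51, 61, 99], [104, 95, 102], [199, 165, 124], [239, 205, 147], [237, 206, 146], [218, 186, 146], [167, 158, 165], [194, 185, 191], [195, 184, 190], [195, 184, 191], [196, 184, 190]]
340 204 [[57, 68, 102], [60, 71, 102], [73, 83, 106], [76, 87, 106], [70, 81, 104], [59, 71, 101], [49, 60, 93], [167, 142, 117], [241, 206, 147], [233, 189, 135], [222, 177, 132], [191, 165, 152], [184, 176, 184], [194, 185, 192], [195, 184, 192]]
(array([ 0.45082763, -0.05930062,  0.15958388]), [np.float64(1.7000264370798015), np.float64(1.7000264370798488)]) (array([ 0.45126295, -0.0607933 ,  0.16216611]), [np.float64(0.5841560108738947), np.float64(0.5841560108739232)]) (array([0.46601625, 0.05522028, 0.16302501]), [np.float64(1.733857294358525), np.float64(1.7338572943585493)])
```

```bash
sed -i 's/,\.154)/,.1615)/g' p.py; python3 - <<'E'
from p import *
print(onz(imaging.camera_params('top'),(325.5,204.7),.1615))
goto(m+.03*pz,R);goto(m-.030*pz,R)
E
```

```text
[0.46743131 0.05660034 0.1615    ] [ 0.45105706 -0.06156683  0.1615    ] 0.11929625406870312 -7.889152276045479
[ 0.45924418 -0.00248325  0.1615    ]
[ 0.45852094 -0.00490072  0.1615    ]
shift cm [ 2.97 -0.06 -4.32] turn [-0.43  0.33 -0.23] rows>= 1.05
shift cm [ 5.48 -0.41 -9.76] turn [-0.43  0.33 -0.23] rows>= 2.24
```

```bash
python3 -m pendant '[[1.5,0,-2.2,-0.4,0.3,-0.2,1],[1.5,0,-2.1,0,0,0,1],[0.6,-0.1,-1.3,0,0,0,1],[0.6,-0.1,-1.4,0,0,0,1],[0.6,-0.1,-1.4,0,0,0,1],[0.65,-0.1,-1.35,0,0,0,1],[0,0,0,0,0,0,1],[0,0,0,0,0,0,1]]'
python3 -m pendant '[[0,0,0,0,0,0,0.3],[0,0,0,0,0,0,0.3],[0,0,0,0,0,0,0.3],[0,0,0,0,0,0,0.3],[0,0,0,0,0,0,0.3],[0,0,0,0,0,0,0.3],[0,0,0,0,0,0,0.3],[0,0,0,0,0,0,0.3]]'
python3 - <<'E'
from p import *
goto(m-.030*pz,R)
im=imaging.snapshot('wrist');w3=imaging.camera_params('wrist');cv2.imwrite('pics/w3.png',im[:,:,::-1])
g=im[100:330:10,:].astype(int)
for z in(90,100,120,130,140,160,200): print(z,[i for i in range(280,370) if abs(int(im[z,i].sum())-int(im[z,i-2].sum()))>120])
E
```

```text
time: 11.15
tool_pos: [0.471, -0.0038, 0.1336]
ee_rot: [2.706, -0.001, 1.434]
wrist_force: [0.3, -0.2, 0.6]
width: 0.0939
finger_force: 0.0
time: 11.95
tool_pos: [0.4704, -0.0028, 0.133]
ee_rot: [2.706, -0.001, 1.435]
wrist_force: [-0.1, 0.0, -0.1]
width: 0.0335
finger_force: 0.0
[0.46743131 0.05660034 0.1615    ] [ 0.45105706 -0.06156683  0.1615    ] 0.11929625406870312 -7.889152276045479
[ 0.45924418 -0.00248325  0.1615    ]
shift cm [ 0.14 -0.14  0.13] turn [-0.07 -0.06 -0.12] rows>= 0.05
90 []
100 []
120 []
130 [308, 309, 341, 351]
140 [294, 333, 334, 341, 342, 344, 345, 350, 351]
160 []
200 [312, 313, 314, 340, 341]
```

```bash
python3 -m pendant '[[0,0,0,0,0,0,0],[0,0,0,0,0,0,0],[0,0,0,0,0,0,0]]';python3 -m pendant '[[0,0,0,0,0,0,0],[0,0,0,0,0,0,0],[0,0,0,0,0,0,0]]'
```

```text
time: 12.3
tool_pos: [0.4714, -0.003, 0.1338]
ee_rot: [2.703, -0.001, 1.435]
wrist_force: [2.3, -0.5, 0.2]
width: 0.0123
finger_force: 30.0
time: 12.6
tool_pos: [0.4713, -0.003, 0.1338]
ee_rot: [2.704, -0.001, 1.435]
wrist_force: [5.0, -1.0, -0.5]
width: 0.0117
finger_force: 30.0
```

```bash
python3 -m pendant '[[-0.4,0.05,0.9,0,0,0,0],[-0.8,0.1,1.8,0,0,0,0],[-0.8,0.1,1.8,0,0,0,0],[-0.8,0.1,1.8,0,0,0,0],[-0.8,0.1,2,0,0,0,0],[-0.8,0.1,2.5,0,0,0,0],[0,0,4,0,0,0,0],[0,0,0,0,0,0,0]]'
cat > e.py <<'E'
from h import *
t=np.radians(35);s=np.radians(-5.8)
ex=np.array([np.cos(t)*np.cos(s),np.cos(t)*np.sin(s),np.sin(t)]);ez=np.array([-np.sin(t)*np.cos(s),-np.sin(t)*np.sin(s),np.cos(t)]);ey=np.cross(ez,ex)
O=np.array([.506,.2885,.0435]);R=toolR(-ez,ex)
def tgt(x,z): return O+ex*x+ez*(z+.0995)
E
python3 - <<'E'
from e import *
goto(tgt(.012,.08),R);goto(tgt(.012,.015),R)
E
```

```text
time: 13.4
tool_pos: [0.4273, 0.0026, 0.2865]
ee_rot: [2.699, -0.001, 1.436]
wrist_force: [0.1, -0.6, -0.6]
width: 0.0117
finger_force: 30.0
shift cm [-1.4  29.53 -8.91] turn [-1.19 -9.56  1.94] rows>= 6.18
shift cm [  2.31  29.16 -14.24] turn [-1.19 -9.56  1.94] rows>= 6.51
```

```bash
python3 -m pendant '[[-0.2,4,0,-0.15,-1.2,0.24,0],[-0.2,4,0,-0.15,-1.2,0.24,0],[-0.2,4,0,-0.15,-1.2,0.24,0],[-0.2,4,0,-0.15,-1.2,0.24,0],[-0.2,4,0,-0.15,-1.2,0.24,0],[-0.2,4,0,-0.15,-1.2,0.24,0],[-0.2,4,0,-0.15,-1.2,0.24,0],[0,1.5,0,-0.15,-1.2,0.24,0]]'
python3 -m pendant '[[0,0,0,0,0,0,0],[0,0,0,0,0,0,0],[0,0,-3,0,0,0,0],[0,0,-3,0,0,0,0],[0,0,-2.9,0,0,0,0],[0,0,0,0,0,0,0],[0,0,0,0,0,0,0]]'
python3 - <<'E'
from e import *
goto(tgt(.012,.08),R);goto(tgt(.012,.015),R)
s=imaging.snapshot('scene');im=imaging.snapshot('wrist');t=imaging.snapshot('top')
np.savez('w4.npz',**imaging.camera_params('wrist'));cv2.imwrite('pics/w4raw.png',im[:,:,::-1]);cv2.imwrite('pics/t4raw.png',t[:,:,::-1])
a=cv2.resize(s[200:340,330:470],(400,400));cv2.imwrite('pics/e4.png',np.hstack([a,im[:,120:520]])[:,:,::-1])
E
```

```text
time: 14.2
tool_pos: [0.4103, 0.3002, 0.2773]
ee_rot: [2.542, 0.004, 1.473]
wrist_force: [0.3, -0.6, -1.8]
width: 0.0114
finger_force: 30.0
time: 14.9
tool_pos: [0.4128, 0.2963, 0.1922]
ee_rot: [2.538, 0.001, 1.467]
wrist_force: [0.8, 0.6, -1.5]
width: 0.0118
finger_force: 30.0
shift cm [0.06 0.16 0.52] turn [ 0.   -0.39  0.15] rows>= 0.11
shift cm [ 3.77 -0.21 -4.81] turn [ 0.   -0.39  0.15] rows>= 1.22
```

View pics/e4.png

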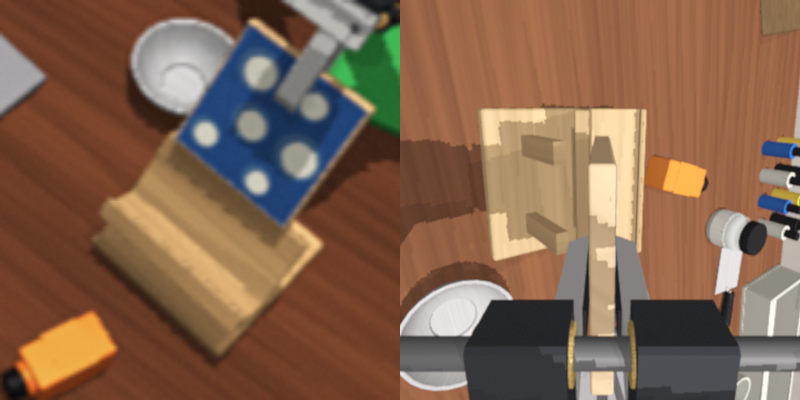

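In the scene half, the panel is held print outward and right way up above the easel. In the wrist half, the board face is at about col 589 and the panel's mid plane at about col 602, roughly 11 mm apart as planned. I'll lower it along the slope.

```bash
python3 -m pendant '[[0.95,-0.05,-1.2,0,-0.2,0.1,0],[0.95,-0.05,-1.2,0,-0.2,0.05,0],[0.95,-0.05,-1.2,0,0,0,0],[0.95,-0.05,-1.2,0,0,0,0],[0,0,0,0,0,0,0],[0,0,0,0,0,0,0]]'; python3 -m pendant '[[0.3,0,-0.4,0,0,0,0],[0.25,0,-0.4,0,0,0,0],[0,0,0,0,0,0,0],[0,0,0,0,0,0,0]]'
python3 - <<'E'
from e import *
goto(tgt(.012,.0),R)
E
```

```text
time: 15.65
tool_pos: [0.4509, 0.2959, 0.1454]
ee_rot: [2.529, -0.002, 1.471]
wrist_force: [-0.3, -0.5, -2.7]
width: 0.0121
finger_force: 30.0
time: 16.05
tool_pos: [0.4558, 0.2956, 0.136]
ee_rot: [2.531, -0.001, 1.472]
wrist_force: [0.3, -0.1, -0.5]
width: 0.0118
finger_force: 30.0
shift cm [ 0.32 -0.24 -0.41] turn [-0.04  0.01 -0.11] rows>= 0.11
```

```bash
for i in 1 2 ; do python3 -m pendant '[[0.15,0,-0.2,0,0,0,0],[0,0,0,0,0,0,0]]' | egrep 'pos|wrist'; done
```

```text
tool_pos: [0.4574, 0.2956, 0.1338]
wrist_force: [-0.4, -0.0, -1.8]
tool_pos: [0.459, 0.2956, 0.1319]
wrist_force: [-0.1, -0.3, -1.7]
```

```bash
for i in 1 2 ; do python3 -m pendant '[[0.1,0,-0.15,0,0,0,0],[0,0,0,0,0,0,0]]' | egrep 'pos|wrist'; done
```

```text
tool_pos: [0.4593, 0.2959, 0.1319]
wrist_force: [-8.7, 0.1, 6.6]
tool_pos: [0.4596, 0.2959, 0.132]
wrist_force: [-20.2, -2.8, 15.8]
```

```bash
python3 -m pendant '[[-0.12,0,0.16,0,0,0,0],[0,0,0,0,0,0,0]]' | egrep 'pos|wrist'; python3 - <<'E'
from e import *
d=robot.get_obs()['tool_pos']-O;print(d@ex,d@ey,d@ez)
E
for i in 1 2 ; do python3 -m pendant '[[-0.16,0,-0.11,0,0,0,0],[0,0,0,0,0,0,0]]' | egrep 'pos|wrist'; done
```

```text
tool_pos: [0.4596, 0.2962, 0.132]
wrist_force: [-6.8, -0.2, 6.3]
0.012255509800049214 0.00300449686868801 0.09942299743620503
tool_pos: [0.4591, 0.2963, 0.1317]
wrist_force: [-4.0, 0.1, 6.2]
tool_pos: [0.458, 0.2964, 0.131]
wrist_force: [-1.3, 0.3, 5.0]
```

```bash
for i in 1 2 3; do python3 -m pendant '[[-0.16,0.01,-0.11,0,0,0,0],[0,0,0,0,0,0,0]]' | egrep 'pos|wrist'; done; python3 - <<'E'
from e import *
d=robot.get_obs()['tool_pos']-O;print(d@ex,d@ey,d@ez)
E
```

```text
tool_pos: [0.4565, 0.2965, 0.1299]
wrist_force: [-2.2, 0.0, 5.6]
tool_pos: [0.4549, 0.2966, 0.1287]
wrist_force: [-2.5, 1.3, 5.9]
tool_pos: [0.4539, 0.2967, 0.1282]
wrist_force: [0.5, -1.0, 5.7]
0.005454190401545758 0.002896721386736099 0.09956380570197049
```

```bash
python3 -m pendant '[[-0.12,0.01,-0.08,0,0,0,0],[0,0,0,0,0,0,0]]' | egrep 'pos|wrist'; python3 -m pendant '[[0,0,0,0,0,0,0.3],[0,0,0,0,0,0,0.3],[0,0,0,0,0,0,0.3],[0,0,0,0,0,0,0.8],[0,0,0,0,0,0,0.8],[0,0,0,0,0,0,0.8],[0,0,0,0,0,0,0.8],[0,0,0,0,0,0,0.8]]'
```

```text
tool_pos: [0.4534, 0.2968, 0.128]
wrist_force: [1.9, -1.3, 5.9]
time: 19.05
tool_pos: [0.4505, 0.2961, 0.1243]
ee_rot: [2.531, -0.001, 1.471]
wrist_force: [-0.4, 0.8, 0.1]
width: 0.0645
finger_force: 0.0
```

Now I'll back out along the slope and check all objects.

```bash
python3 -m pendant '[[-0.57,0.06,0.82,0,0,0,0.8],[-1.14,0.12,1.64,0,0,0,0.8],[-1.7,0.18,2.46,0,0,0,0.8],[-1.7,0.18,2.46,0,0,0,0.8],[-1.7,0.18,2.46,0,0,0,0.8],[-1.7,0.18,2.46,0,0,0,0.8],[-1.7,0.18,3,0,0,0,0.8],[0,0,0,0,0,0,0.8]]'; python3 - <<'E'
from e import *
s=imaging.snapshot('scene');w=imaging.snapshot('wrist');S=imaging.camera_params('scene')
# expected panel corners in the scene view for comparison
for y in(.06,-.06):
  for z in(0,.13):
    X=O+ex*.012+ey*(y+.003)+ez*z;c=S['camera_matrix']@(S['R']@X+S['t']);print(y,z,((c[:2]/c[2])-[170,130])*[2.4,2.4])
a=cv2.resize(s[130:350,170:450],None,fx=2.4,fy=2.4,interpolation=2);cv2.imwrite('pics/f.png',a[:,:,::-1])
E
```

```text
time: 19.85
tool_pos: [0.3481, 0.3088, 0.2839]
ee_rot: [2.525, -0.01, 1.474]
wrist_force: [-0.1, -0.3, -0.1]
width: 0.075
finger_force: 0.0
0.06 0 [588.32126699 417.21116751]
0.06 0.13 [657.39907901 323.07393845]
-0.06 0 [498.60903112 340.35268385]
-0.06 0.13 [559.25371827 246.48266014]
```

View pics/f.png

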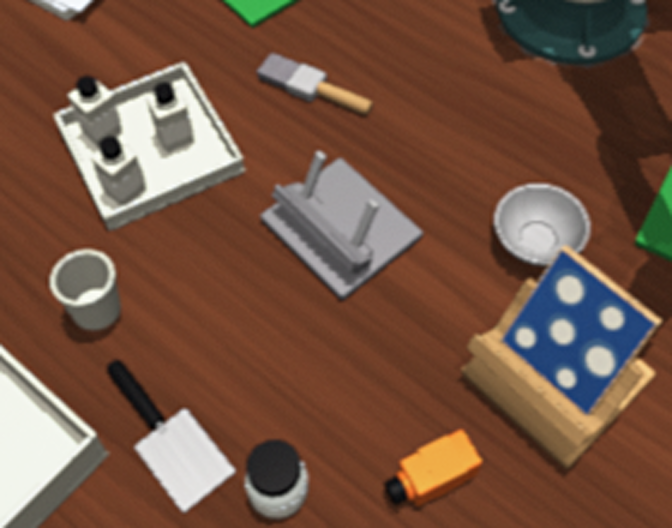

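The panel sits flat on the easel, print outward. Its top corners at (658,322) and (563,248) and its lower corner near (588,413) match the predicted home within a few pixels. The bottle stands upright in the caddy at (170,115), and every bystander is still standing. I'll hand in.

```bash
python3 -c "
from bench import robot
print(robot.close_job())"
```

```text
the job is handed in; nothing more can be done
None
```

The job is handed in at about 20 s of the 62 s allowed (no verdict came back): the last picture shows the ink bottle upright in the caddy, the panel flat and centred on the easel with its print outward, and everything else still standing.

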